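# Put the saw's spacer blocks away in their rack and bar it

### The arm

A 7-joint arm with a two-finger parallel gripper is mounted at the origin on the work surface; the furniture and walls round the work are solid. World frame = base frame: x ahead of the robot, y to its left, z up, the work surface at z = 0. Lengths are in m, angles in rad, forces in N, time in s.
With the tool pointing down it reaches from about 0.425 to 0.95 m from the base axis. Payload 4.7 kg.
Tool frame: the origin (TCP) lies between the finger pads; the fingertips stand 25 mm ahead of it and the grasp point (between the pads) lies 6 mm ahead of it; z points along the fingers, y is the line along which they close (so a half turn about z gives the same grasp; the last joint's range is limited). The gripper opens to 85 mm and grips with 20 to 120 N. Pads are 22 mm wide; open, the fingers measure 114 mm over their backs; the gripper's body (76 mm by 85 mm) begins 54 mm behind the grasp point. The pads swing forward as they close: fully open they stand 13 mm farther back than shut.
Start: joints at [-1.301, 0.469, -0.049, 1.532, 0.024, 1.141, -0.082], TCP at [0.199, 0.645, 0.256] pointing down, gripper open.
Joint ranges: [-2.59, 2.59], [-0.33, 1.99], [-1.39, 1.29], [0.1, 2.45], [-1.04, 4.18], [0.21, 1.99], [-2.66, 2.66]. Speed limits (rad/s): [2.57, 2.57, 3.14, 3.14, 3.14, 3.14, 3.14].

### API

Orientations are given as a 3x3 rotation matrix whose columns are the frame's x, y, z axes.
In Python, from rig import * gives the robot as it stands. Calls block until the motion is done:
- movep(position, orientation): joint-space move of the TCP to a pose.
- move_l(position, attitude=None, feed=0.15, until_force=None): straight line of the TCP; attitude=None keeps the orientation; feed is the mean speed in m/s. With until_force (N) it stops when the force on the tool has changed by that much, and returns True; else False.
- move_joints(angles): joint-space move.
- command_gripper(opening, newtons=None): finger opening in m; newtons is the grip in N (None keeps the last); returns when the fingers have stopped.
- sleep(seconds).
- inverse_kinematics(position, orientation): joint angles nearest the present ones, or None.
- sense(): the state.
- camera(name): name is "side" or "top" or "wrist"; returns (picture, depth): 420x560x3 uint8, red, green, blue; 420x560 float32, m along the optical axis (not along the pixel's ray), 0 where there is no reading.
- camera_params(name): a dict with "K" (3x3 intrinsics, pixels), "position" and "rotation" of the camera in the world; the wrist camera has in their place "tool_from_camera" (4x4, takes a point from camera to tool coordinates, whose origin is the TCP and whose axes are the flange's). Camera axes: x right, y down, z forward; pixel columns grow to the right and rows downward; lengths in m; the calibration is good to about 2 mm. A picture is of the moment at which its call begins: read the wrist's pose just before it. camera_params takes no time and is no camera call.
A pose or a line that the arm cannot do raises Unreachable and nothing moves.
- finish_job(): hands the job in; it is judged then, once.
The state is a dict: "time_s": time; "joint_pos": joint angles; "qd": joint speeds; "joint_efforts": joint torques, N m; "position": TCP position; "tcp_rot": TCP orientation; "wrist_force": force on the tool from outside, world axes, zero at the start; "ft_torque": the same for the moment, N m; "finger_gap": finger opening in m; "gripper_force": force on a finger pad.
Only numpy, scipy, OpenCV 4.12 (cv2) and the standard library are available. Lean on these libraries where they do the work, as an engineer would, in place of code of your own. Each camera call takes 0.05 s, during which the arm holds its last target. There are 200 camera calls.

### The job

Put the three thick spacer blocks lying on the saw table away in the wooden rack, each lying flat in the recess cut to its length, and only then lay the long thin strip from the top of the fence across them as a keeper, its ends down in the forked posts of the rack and sticking out about equally. Leave the two flat offcuts where they lie.

Things in the scene. Friction and masses are not known exactly. Their poses are not given: they have to be found in the camera images.
- block_long: loose thick wooden spacer block, the longest of the three, 120 long x 40 wide x 40 mm high, lying flat on the saw table to the right of the fence. Origin: centre of its underside; x along its length, y across its width, z up
- block_middle: loose thick wooden spacer block, the middle one of the three, 90 long x 35 wide x 35 mm high, lying flat on the saw table to the right of the fence. Origin: centre of its underside; x along its length, y across its width, z up
- block_short: loose thick wooden spacer block, the shortest and widest of the three, 67 long x 55 wide x 32 mm high, lying flat on the saw table to the right of the fence. Origin: centre of its underside; x along its length, y across its width, z up
- keeper: loose thin wooden strip, 300 long x 22 wide x 12 mm thick, lying lengthwise on top of the saw's white fence (a fixed bar along x, 45 mm wide, from y = -0.143 to -0.097, its top 60 mm above the saw table). Origin: centre of its underside; x along its length, y across its width, z up
- cradle_long: fixed low tray on the rack's 8 mm base, outside 160 x 73 x 15 mm; its recess, 136 x 52 mm and 10 mm deep, is cut for the long block (120 mm long). Origin: centre of its underside, exactly under the middle of the recess; recess floor at z = 5 mm, rim at z = 15 mm; x along the recess's length, z up. Trays stand side by side, 74 mm apart, in changing order
- cradle_middle: fixed low tray on the rack's 8 mm base, outside 160 x 73 x 15 mm; its recess, 106 x 47 mm and 10 mm deep, is cut for the middle block (90 mm long). Origin: centre of its underside, exactly under the middle of the recess; recess floor at z = 5 mm, rim at z = 15 mm; x along the recess's length, z up. Trays stand side by side, 74 mm apart, in changing order
- cradle_short: fixed low tray on the rack's 8 mm base, outside 160 x 73 x 15 mm; its recess, 83 x 65 mm and 10 mm deep, is cut for the short block (67 mm long). Origin: centre of its underside, exactly under the middle of the recess; recess floor at z = 5 mm, rim at z = 15 mm; x along the recess's length, z up. Trays stand side by side, 74 mm apart, in changing order
- rack: fixed wooden rack left of the fence, base 296 x 170 x 8 mm with the trays in a row along its y; at y = +-139 mm a forked post 14 mm thick. Each fork's notch is 40 mm wide (along x), centred, floor 66 mm up, prongs 17 mm higher. The keeper lies along y in both notches (underside at z = 66 mm), clear above the blocks (tops at most 53 mm up). Origin: centre of the underside; z up
- flat_long: loose flat offcut 128 x 40 x 17 mm, among the blocks; not to be moved. Origin: centre of its underside, x along its length
- flat_wide: loose flat offcut 104 x 52 x 18 mm, among the blocks; not to be moved. Origin: centre of its underside, x along its length
There are look-alikes about, which are no part of the job. What is shaped like the block_middle but green is not meant.

How it is judged:
By the outcome, as a careful person would: the job done as asked, in the order asked, and still so for the second after the job is handed in, with the robot touching nothing.
It also fails if it takes over 99 s, if anything falls off the work surface, if the arm or the gripper's body presses on something with over 40 N, if the wrist force passes 120 N, or if a joint passes its speed limit or range.

## Working session

There is one attempt and no reset: what is moved stays moved. The work goes in short steps, each a Python script; the robot and the scene stay as the last script left them, time stands still between calls to the robot, and variables do not carry over. Pictures are saved under pics/ and viewed, at most 14 in all, crops included, and the job is handed in when it is done.

```bash
mkdir -p pics; ls; python3 - <<'E'
from rig import *
import cv2,numpy as np
for n in("top","side"):
    p,d=camera(n); np.savez(f"{n}0.npz",p=p,d=d); cv2.imwrite(f"pics/{n}0.png",p[:,:,::-1]); c=camera_params(n)
    print(n,c["K"],c["position"],c["rotation"],(d>0).mean())
print(camera_params("wrist")); s=sense(); print(s["time_s"],s["position"],s["tcp_rot"])
E
```

```text
pics
top [[498.37142729   0.         284.03722509]
 [  0.         498.37142729 213.86078455]
 [  0.           0.           1.        ]] [ 0.32573155 -0.12757344  1.25142951] [[ 2.38115428e-02 -9.98592588e-01  4.73904484e-02]
 [-9.99716449e-01 -2.37933748e-02  9.47517976e-04]
 [ 1.81394274e-04 -4.73995726e-02 -9.98875992e-01]] 0.9960034013605442
side [[533.400549     0.         273.99979263]
 [  0.         533.400549   211.76581174]
 [  0.           0.           1.        ]] [ 0.44816832 -1.23301958  0.60347682] [[ 0.99736092  0.05217616 -0.05048611]
 [ 0.06826826 -0.43728272  0.89672921]
 [ 0.02471118 -0.89780926 -0.43969067]] 0.9959523809523809
{'K': array([[294.79978493,   0.        , 276.20693109],
       [  0.        , 294.79978493, 210.11446108],
       [  0.        ,   0.        ,   1.        ]]), 'tool_from_camera': array([[-6.79162609e-04, -9.66053444e-01, -2.58341404e-01,
         6.55167607e-02],
       [ 9.99999769e-01, -6.66289605e-04, -1.37380546e-04,
        -2.51902788e-04],
       [-3.94132424e-05, -2.58341438e-01,  9.66053673e-01,
        -1.18124289e-01],
       [ 0.00000000e+00,  0.00000000e+00,  0.00000000e+00,
         1.00000000e+00]])}
0.1 [0.19855496 0.64464127 0.25534722] [[-9.55692926e-01  2.94365132e-01 -4.47433682e-04]
 [ 2.94365462e-01  9.55691387e-01 -1.71702606e-03]
 [-7.78240876e-05 -1.77265869e-03 -9.99998426e-01]]
```

View pics/top0.png

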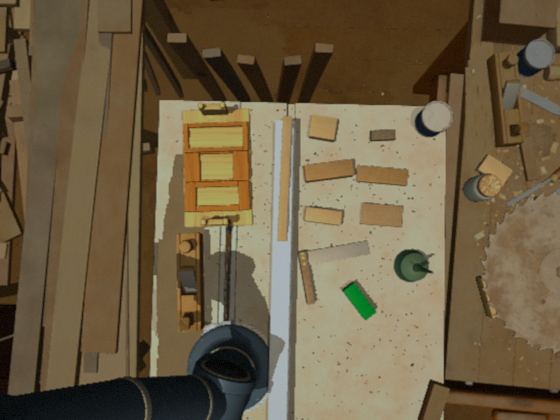

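View pics/side0.png

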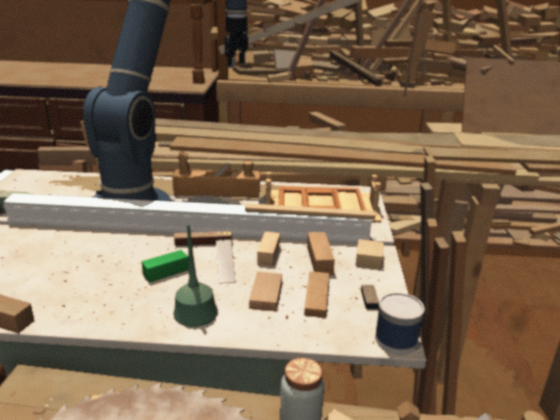

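The top view shows the short block at about (323,127), long at (329,170) and middle at (324,215). The flats are at (382,175) and (382,214), the green decoy at (358,300), the keeper along column 286, and the rack at about (217,165). The side view agrees. Next I'll measure.

```bash
cat > h.py <<'E'
import numpy as np,cv2
from rig import *
def cam(n):
    c=camera_params(n)
    if n=="wrist":
        s=sense(); T=c["tool_from_camera"]; R=np.array(s["tcp_rot"])
        return c["K"],R@T[:3,3]+np.array(s["position"]),R@T[:3,:3]
    return c["K"],np.array(c["position"]),np.array(c["rotation"])
def rays(uv,C):
    K,p,R=C; uv=np.asarray(uv,float).reshape(-1,2)
    return np.c_[(uv-K[:2,2])/[K[0,0],K[1,1]],np.ones(len(uv))]@R.T
def cast(uv,C,z):
    r=rays(uv,C); return C[1]+r*((z-C[1][2])/r[:,2])[:,None]
def cloud(d,C):
    v,u=np.mgrid[:d.shape[0],:d.shape[1]]
    P=C[1]+rays(np.c_[u.ravel(),v.ravel()],C)*d.reshape(-1,1)
    P=P.reshape(d.shape+(3,)); P[d<=0]=np.nan; return P
def rect(P2):
    (c,(w,h),a)=cv2.minAreaRect((P2*1000).astype(np.float32))
    if w<h: w,h,a=h,w,a+90
    return np.r_[c]/1000,w,h,(a+90)%180-90   # centre m, mm, mm, deg of long axis
E
python3 - <<'E'
from h import *
for n in("top","side"):
    f=np.load(n+"0.npz"); C=cam(n); P=cloud(f["d"],C); Z=P[...,2]
    X,Y=P[...,0],P[...,1]
    reg=(X>.3)&(X<.72)&(Y<-.15)&(Y>-.5)
    z0=np.median(Z[reg]); print(n,"table z",z0)
    m=((Z>z0+.010)&reg&(Z<z0+.1)).astype(np.uint8)
    k,L,st,ce=cv2.connectedComponentsWithStats(m)
    for i in range(1,k):
        if st[i,4]<80: continue
        q=P[L==i]; zt=np.percentile(q[:,2],80); t=q[q[:,2]>zt-.006]
        print(ce[i].round(),st[i,4],"z",round(zt,4),rect(t[:,:2]),f["p"][L==i].mean(0).round())
    k=(X>.3)&(X<.75)&(Y<-.08)&(Y>-.16)&(Z>z0+.066)&(Z<z0+.1)
    print("keeper",k.sum(),np.median(Z[k]),rect(P[k][:,:2]))
    k=(X>.3)&(X<.75)&(Y<-.09)&(Y>-.15)&(Z>z0+.05)&(Z<z0+.066); print("fence",np.median(Z[k]))
    if n=="top":
        k=(X>.35)&(X<.85)&(Y<.15)&(Y>-.08)&(Z>z0+.005)&(Z<.12)
        print("rack",rect(P[k][:,:2]),X[k].min(),X[k].max(),Y[k].min(),Y[k].max())
        for x in np.arange(.36,.75,.012):
            print(round(x,3),*[f"{1000*np.nanmedian(np.r_[np.nan,Z[(abs(X-x)<.006)&(abs(Y-y)<.005)]]):4.0f}" for y in np.arange(-.09,.16,.01)])
cv2.imwrite("pics/rack.png",cv2.resize(np.load("top0.npz")["p"][90:240,160:320,::-1],(800,600*5//4))[:600])
E
```

```text
top table z 0.0003527129156780662
[431. 118.] 778 z 0.0742 (array([ 0.62605621, -0.47472488]), 74.52718353271484, 49.97055435180664, 0.07824694365262985) [117. 113. 100.]
[323. 127.] 619 z 0.0323 (array([ 0.60243134, -0.21792674]), 64.04231262207031, 55.875099182128906, 81.39907836914062) [160. 132.  85.]
[383. 134.] 258 z 0.017 (array([ 0.59015955, -0.3696976 ]), 61.958213806152344, 26.641286849975586, -84.9012451171875) [106.  91.  67.]
[329. 170.] 858 z 0.041 (array([ 0.49471371, -0.2341088 ]), 119.96681213378906, 40.55500793457031, -80.9832124710083) [142. 108.  64.]
[382. 175.] 826 z 0.0182 (array([ 0.48821793, -0.36924048]), 127.43377685546875, 40.9686164855957, 86.48115539550781) [141. 108.  63.]
[382. 214.] 844 z 0.02 (array([ 0.38938275, -0.3690314 ]), 101.33385467529297, 52.21611404418945, 86.71597290039062) [147. 116.  76.]
[323. 215.] 538 z 0.0361 (array([ 0.38265103, -0.22271495]), 89.09040069580078, 35.14198303222656, 83.9716796875) [164. 137.  88.]
keeper 1143 0.0718212064465118 (array([ 0.46926462, -0.12609435]), 299.9795837402344, 22.021211624145508, -1.1763000488281
[... 4744 characters left out ...]
.23344624]), 121.61922454833984, 40.079288482666016, -81.22462272644043) [180. 139.  99.]
[369. 252.] 602 z 0.0318 (array([ 0.59979413, -0.2157823 ]), 74.35309600830078, 54.667449951171875, 81.9427261352539) [188. 160. 121.]
[265. 288.] 900 z 0.0191 (array([ 0.38666162, -0.36800171]), 108.29295349121094, 51.983158111572266, 87.01005554199219) [203. 163. 124.]
[390. 303.] 1154 z 0.0736 (array([ 0.62257471, -0.47271378]), 73.32776641845703, 54.34611129760742, 0.5427978038787842) [182. 168. 153.]
keeper 810 0.07186460410493584 (array([ 0.465694  , -0.12537124]), 299.3762512207031, 30.178646087646484, -1.01708984375)
fence 0.058934049495713015<stdin>:20: RuntimeWarning: All-NaN slice encountered
```

Both views agree with the given sizes and heights. Tray order, near to far, is middle, short, long. I'll refine with the wrist camera, which is tied to the robot's own frame, and check reach.

```bash
cat >> h.py <<'E'
def down(a,s=1):   # tool pointing down, closing line (y) along angle a (rad) in the plane
    y=s*np.array([np.cos(a),np.sin(a),0]); z=np.array([0,0,-1.]); return np.c_[np.cross(y,z),y,z]
E
python3 - <<'E'
from h import *
for s in(1,-1):
    for p in((.6,-.217,.03),(.382,-.223,.03),(.382,-.223,.16),(.494,-.234,.03),(.427,.04,.05),(.427,.04,.16),(.58,.04,.05)):
        q=inverse_kinematics(p,down(0,s)); print(s,p,None if q is None else np.round(q,2))
    print(s,"keeper",inverse_kinematics((.469,-.126,.17),down(np.pi/2,s)))
for i,(p,a) in enumerate((((.5,.04,.30),0),((.49,-.2,.30),0))):
    movep(p,down(a,1)); C=cam("wrist"); pic,d=camera("wrist")
    np.savez(f"w{i}.npz",p=pic,d=d,K=C[0],t=C[1],R=C[2]); cv2.imwrite(f"pics/w{i}.png",pic[:,:,::-1])
print(sense()["time_s"],sense()["position"])
E
```

```text
1 (0.6, -0.217, 0.03) [-0.22  0.8   0.73  1.82 -0.72  0.81  0.89]
1 (0.382, -0.223, 0.03) [-0.13  0.56  0.71  2.28 -0.75  0.54  1.18]
1 (0.382, -0.223, 0.16) [-0.34  0.3   0.93  2.2  -0.34  0.79  0.81]
1 (0.494, -0.234, 0.03) [-0.14  0.67  0.69  2.04 -0.69  0.67  1.01]
1 (0.427, 0.04, 0.05) [-0.53  0.43  0.41  2.29 -0.36  0.48  0.17]
1 (0.427, 0.04, 0.16) [-0.68  0.21  0.56  2.22 -0.16  0.75 -0.01]
1 (0.58, 0.04, 0.05) [-0.46  0.61  0.42  1.95 -0.39  0.67  0.21]
1 keeper [-0.37350688  0.30571797  0.66544553  2.09368404 -0.25668706  0.82118535
  2.01678238]
-1 (0.6, -0.217, 0.03) [-0.31  0.88  0.91  1.83 -0.89  0.9  -2.12]
-1 (0.382, -0.223, 0.03) [-0.26  0.65  0.91  2.29 -0.93  0.64 -1.78]
-1 (0.382, -0.223, 0.16) [-0.47  0.38  1.13  2.21 -0.47  0.83 -2.18]
-1 (0.494, -0.234, 0.03) [-0.28  0.77  0.91  2.05 -0.9   0.78 -1.95]
-1 (0.427, 0.04, 0.05) [ 0.71  0.75 -1.18  2.23  0.98  0.86  2.03]
-1 (0.427, 0.04, 0.16) [ 0.77  0.42 -1.16  2.15  0.51  0.88  2.44]
-1 (0.58, 0.04, 0.05) [ 0.64  0.95 -1.19  1.88  1.02  1.08  2.17]
-1 keeper [-0.62946354  0.40775513  1.02451854  2.10411856 -0.45890499  0.87092865
 -0.9063198 ]
3.5583 [ 0.49082038 -0.19779073  0.29972182]
```

```bash
cat > m.py <<'E'
from h import *
def go(f,C,name):
    P=cloud(f["d"],C); X,Y,Z=P[...,0],P[...,1],P[...,2]; z0=np.nanmedian(Z[(Y<-.15)&(Y>-.4)&(X>.35)&(X<.65)]) if name!="w0" else 0
    print(name,"table",z0)
    reg=(X>.33)&(X<.66)&(Y<-.165)&(Y>-.42)
    m=((Z>z0+.010)&reg).astype(np.uint8); k,L,st,ce=cv2.connectedComponentsWithStats(m)
    for i in range(1,k):
        if st[i,4]<150: continue
        q=P[L==i]; zt=np.percentile(q[:,2],70); print("obj",ce[i].round(),round(zt,4),*rect(q[abs(q[:,2]-zt)<.004][:,:2]))
    k=(X>.25)&(X<.75)&(Y<-.08)&(Y>-.16)&(Z>.067)&(Z<.1)
    if k.sum()>50: print("keeper",np.median(Z[k]),*rect(P[k][:,:2]))
    reg=(X>.34)&(X<.67)&(Y>-.07)&(Y<.15)
    m=(reg&(Z>.017)&(Z<.028)).astype(np.uint8); m=cv2.morphologyEx(m,cv2.MORPH_OPEN,np.ones((3,3)))>0
    if m.sum()>100: print("rims",np.median(Z[m]),*rect(P[m][:,:2]))
    m=(reg&(Z>.009)&(Z<.0165)).astype(np.uint8); m=cv2.morphologyEx(m,cv2.MORPH_OPEN,np.ones((3,3)))
    k,L,st,ce=cv2.connectedComponentsWithStats(m)
    for i in range(1,k):
        if st[i,4]<200: continue
        q=P[L==i]; print("recess",ce[i].round(),np.median(q[:,2]),*rect(q[:,:2]))
    for lo in(.35,.62):
        m=reg&(X>lo)&(X<lo+.05)&(Z>.05)&(Z<.095)
        n=m&(Z<.071); t=m&(Z>.074)
        if n.sum()>5: print("post",n.sum(),"floor z",np.median(Z[n]),P[n].mean(0),"prong z",np.median(Z[t]),*rect(P[m&(Z>.058)][:,:2]))
for n in("top","side"): go(np.load(n+"0.npz"),cam(n),n)
for n in("w0","w1"): f=np.load(n+".npz"); go(f,(f["K"],f["t"],f["R"]),n)
E
sleep 1; while ! [ -f w1.npz ]; do sleep 1; done; python3 m.py
```

```text
top table 0.0007598810583657745
obj [323. 127.] 0.0315 [ 0.60243134 -0.21792674] 64.04231262207031 55.875099182128906 81.39907836914062
obj [383. 134.] 0.0163 [ 0.59052264 -0.36946713] 61.175437927246094 25.947879791259766 -86.90494465827942
obj [329. 170.] 0.0403 [ 0.49471371 -0.2341088 ] 119.96681213378906 40.55500793457031 -80.9832124710083
obj [380. 174.] 0.0175 [ 0.48859528 -0.36310364] 115.13693237304688 40.9686164855957 86.48115539550781
obj [382. 214.] 0.0192 [ 0.38938275 -0.3690314 ] 101.33385467529297 52.21611404418945 86.71597290039062
obj [323. 215.] 0.0353 [ 0.3823681  -0.22279166] 88.87837982177734 34.59532165527344 83.9716796875
keeper 0.07186043084851501 [ 0.44491879 -0.12622233] 348.9024963378906 26.11518669128418 -0.25838470458984375
rims 0.02177118229472841 [0.49986563 0.04461222] 221.4435272216797 160.3501739501953 3.2362256050109863
recess [219. 136.] 0.011992194753904117 [0.57485419 0.04852131] 130.87774658203125 50.47083282470703 -86.23474764823914
recess [215. 167.] 0.011993797550285734 [0.49950424 0.04991352] 73.16860961914062 61.4344596862793 -85.96655559539
[... 3407 characters left out ...]
46191406 -70.45451354980469
obj [532. 382.] 0.363 [ 0.5500069  -0.19302283] 19.39346694946289 9.60305404663086 64.86447143554688
keeper 0.07341207615526812 [ 0.46798956 -0.12444473] 299.4820251464844 22.058704376220703 -1.2079315185546875
rims 0.0235515536011916 [ 0.47692352 -0.00980524] 271.6885986328125 54.47666931152344 1.836289644241333
recess [223.  12.] 0.013723608052533143 [0.42657916 0.00529503] 46.87500762939453 27.485889434814453 0.5743761658668518
recess [284.   5.] 0.013649317172513553 [0.50053677 0.01381317] 64.44532012939453 12.73851490020752 2.677380084991455
recess [348.  15.] 0.013626258837932087 [0.57684656 0.0022807 ] 51.93051528930664 35.262508392333984 2.3922321796417236
```

The wrist view gives the recess sizes (136.7×51.8, 106.4×46.5, 83.2×65.3) and heights almost exactly. I'll redo w1 for the blocks with the fingers masked out.

```bash
python3 - <<'E'
from h import *
f=np.load("w1.npz"); P=cloud(f["d"],(f["K"],f["t"],f["R"])); X,Y,Z=P[...,0],P[...,1],P[...,2]
print(np.median(Z[(Z<.01)&(Z>-.02)]))
m=((Z>.012)&(Z<.06)&(X>.33)&(X<.66)&(Y<-.165)&(Y>-.42)).astype(np.uint8)
k,L,st,ce=cv2.connectedComponentsWithStats(m)
for i in range(1,k):
    if st[i,4]<150: continue
    q=P[L==i]; zt=np.percentile(q[:,2],70); print(ce[i].round(),round(zt,4),*rect(q[abs(q[:,2]-zt)<.004][:,:2]))
E
```

```text
0.0007289941933593114
[277. 239.] 0.0405 [ 0.49425549 -0.23236098] 119.9754409790039 40.04167556762695 -81.21652793884277
[197. 197.] 0.0359 [ 0.38202734 -0.2207679 ] 89.88983154296875 35.28568649291992 84.02416229248047
[358. 195.] 0.0325 [ 0.60189764 -0.2162541 ] 64.16156005859375 55.50739288330078 81.75791931152344
[209. 290.] 0.0196 [ 0.38875708 -0.36780704] 101.22248077392578 52.0170783996582 86.6754150390625
[341. 290.] 0.017 [ 0.58896899 -0.36798007] 62.572959899902344 25.206241607666016 -86.0612165927887
```

View pics/w1.png

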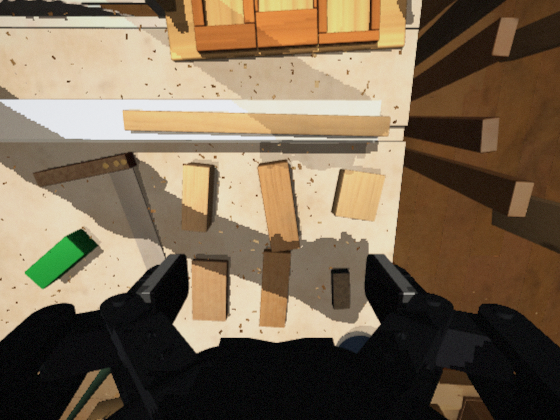

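w1 shows the blocks at (277,239) long, (197,197) middle and (358,195) short, with the keeper along row 121. Everything is consistent within 2 mm. I'll do the short block first and feel the table with the fingertips to calibrate their height.

```bash
cat >> h.py <<'E'
D=np.deg2rad; RA=D(3.16)
SRC=dict(short=(.6018,-.2162,-8.2,.055),long=(.4942,-.2326,8.8,.040),middle=(.3818,-.2212,-6.0,.035))
DST=dict(short=(.4990,.0460),long=(.5736,.0502),middle=(.4242,.0419))
def st(t=""):
    s=sense(); print(t,"t %.1f"%s["time_s"],np.round(s["position"],4),"gap %.4f"%s["finger_gap"],"grip %.0f"%s["gripper_force"],np.round(s["wrist_force"],1)); return s
def pick(n,zt,open_):
    x,y,a,w=SRC[n]; R=down(D(a))
    command_gripper(open_); movep((x,y,.12),R)
    if zt is None:
        move_l((x,y,.045),feed=.15); hit=move_l((x,y,.012),feed=.03,until_force=4); z=st(f"touch {hit}")["position"][2]; zt=z+.0155
    move_l((x,y,zt),feed=.12); command_gripper(w-.01,40); st("closed"); move_l((x,y,.17),feed=.2); st("lifted")
def place(n,zg,w):
    x,y=DST[n]; R=down(RA); movep((x,y,.17),R); move_l((x,y,zg+.023),feed=.2)
    print("contact",move_l((x,y,zg+.0115),feed=.04,until_force=6)); st("placed")
def release(n,w):
    x,y=DST[n]; command_gripper(w+.012); move_l((x,y,.17),feed=.25); st("released")
E
python3 - <<'E'
from h import *
pick("short",None,.068)
E
```

```text
touch True t 6.2 [ 0.6016 -0.2161  0.018 ] gap 0.0677 grip 3 [-1.1  0.2  5.2]
closed t 6.8 [ 0.6018 -0.2161  0.0334] gap 0.0544 grip 43 [-0.2  1.3  2.4]
lifted t 7.6 [ 0.601  -0.2155  0.1687] gap 0.0540 grip 43 [-0.1  0.6 -0.8]
```

```bash
python3 - <<'E'
from h import *
place("short",.0334,.055)
C=cam("wrist"); p,d=camera("wrist"); cv2.imwrite("pics/p1.png",p[:,:,::-1])
E
```

```text
contact True
placed t 9.8 [0.5001 0.0462 0.0462] gap 0.0544 grip 44 [-1.  -0.2  4.4]
```

View pics/p1.png

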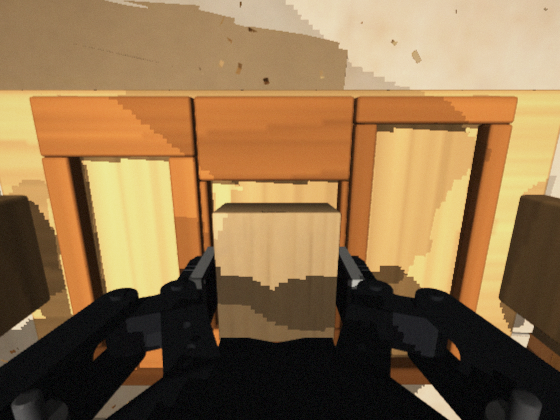

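The picture shows the short block centred in its recess, around (275,270). Contact came at bottom z = 12.8 mm, which matches the floor. Releasing, then the long block.

```bash
python3 - <<'E'
from h import *
release("short",.055)
pick("long",.0365,.060)
s=sense()
if abs(s["finger_gap"]-.04)<.004: place("long",.0365,.04)
E
```

```text
released t 10.7 [0.4982 0.0464 0.1692] gap 0.0669 grip 0 [-0.9 -0.1 -0.7]
closed t 13.2 [ 0.4949 -0.2329  0.0375] gap 0.0395 grip 42 [-0.2  0.5  5.2]
lifted t 14.1 [ 0.4934 -0.2319  0.1689] gap 0.0397 grip 41 [-0.2 -0.3 -1.3]
contact True
placed t 16.2 [0.5748 0.0503 0.0504] gap 0.0397 grip 42 [ 0.4 -0.3  4.5]
```

```bash
python3 - <<'E'
from h import *
release("long",.040)
pick("middle",.0365,.055)
s=sense()
if abs(s["finger_gap"]-.035)<.004: place("middle",.0365,.035)
E
```

```text
released t 17.1 [0.573  0.0505 0.1696] gap 0.0518 grip 0 [-0.3  0.8 -0.4]
closed t 19.8 [ 0.3825 -0.2214  0.0373] gap 0.0338 grip 41 [0.1 0.5 6.3]
lifted t 20.6 [ 0.3812 -0.2205  0.1693] gap 0.0342 grip 40 [-1.2 -0.3 -0.8]
contact True
placed t 22.6 [0.4254 0.0422 0.05  ] gap 0.0339 grip 41 [ 0.4 -0.2  3.9]
```

```bash
python3 - <<'E'
from h import *
release("middle",.035)
movep((.49,-.02,.30),down(0)); C=cam("wrist"); p,d=camera("wrist"); cv2.imwrite("pics/c1.png",p[:,:,::-1])
P=cloud(d,C); X,Y,Z=P[...,0],P[...,1],P[...,2]
m=((Z>.030)&(Z<.058)&(X>.375)&(X<.62)&(Y>-.06)&(Y<.14)).astype(np.uint8); k,L,s_,ce=cv2.connectedComponentsWithStats(m)
for i in range(1,k):
    if s_[i,4]>150: q=P[L==i]; zt=np.percentile(q[:,2],70); print(ce[i].round(),round(zt,4),q[abs(q[:,2]-zt)<.004][:,2].std(),*rect(q[abs(q[:,2]-zt)<.004][:,:2]))
k=(X>.25)&(X<.75)&(Y<-.08)&(Y>-.16)&(Z>.067)&(Z<.1); print("keeper",np.median(Z[k]),*rect(P[k][:,:2]))
k=(X>.35)&(X<.6)&(Y<-.1)&(Y>-.143)&(Z>.055)&(Z<.066); print("fence",np.median(Z[k])); st()
E
```

```text
released t 23.5 [0.4235 0.0424 0.1694] gap 0.0470 grip 0 [-0.1 -1.2 -0.9]
[348. 124.] 0.0539 0.0008546742812165717 [0.57471295 0.05070921] 120.18206787109375 40.25164794921875 -87.07781314849854
[226. 132.] 0.049 0.0008520390751380985 [0.42540234 0.04253788] 90.06429290771484 35.09798812866211 -86.70769238471985
[287. 130.] 0.0455 0.0007941070892194455 [0.50000809 0.04582178] 64.46038055419922 54.9274787902832 -86.82057690620422
keeper 0.07325832605330321 [ 0.46798398 -0.12414978] 299.4644775390625 23.235881805419922 -1.3031768798828125
fence 0.06083924873115093
 t 24.3 [ 0.4883 -0.0189  0.2976] gap 0.0472 grip 0 [ 0.3  0.5 -0.9]
```

View pics/c1.png

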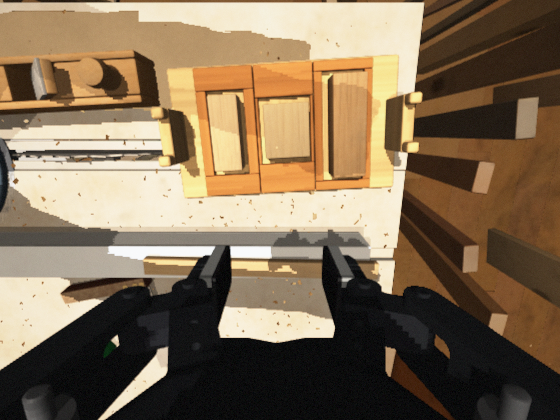

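The three blocks lie flat and centred: long at (348,124), short at (287,130), middle at (226,132), with top heights 53.9, 45.5 and 49.0 mm. Now the keeper.

```bash
python3 - <<'E'
from h import *
K=np.array([.468,-.1243]); R=down(D(90-1.2))
command_gripper(.038); movep((*K,.15),R); move_l((*K,.0865),feed=.08); st("at")
command_gripper(.012,40); s=st("closed"); off=K-s["position"][:2]; np.save("off.npy",np.r_[off,s["position"][2]])
move_l((*K,.19),feed=.15); st("lifted")
R2=down(D(90)+RA); movep((.499,.0468,.19),R2); move_l((.499,.0468,.13),feed=.12); sleep(.2); st("over rack")
C=cam("wrist"); p,d=camera("wrist"); np.savez("k1.npz",p=p,d=d,K=C[0],t=C[1],R=C[2]); cv2.imwrite("pics/k1.png",p[:,:,::-1])
p,d=camera("side"); cv2.imwrite("pics/k1s.png",cv2.resize(p[120:250,180:420,::-1],(800,433)))
E
```

```text
at t 27.1 [ 0.4683 -0.1245  0.0868] gap 0.0377 grip 0 [ 0.  -0.9  0.4]
closed t 27.4 [ 0.4685 -0.1245  0.0872] gap 0.0209 grip 40 [-0.3 -0.7  4.4]
lifted t 28.2 [ 0.4673 -0.1239  0.1893] gap 0.0209 grip 40 [-0.8  0.6 -0.6]
over rack t 29.8 [0.4996 0.0468 0.1308] gap 0.0207 grip 40 [ 0.   0.6 -0.6]
```

View pics/k1.png

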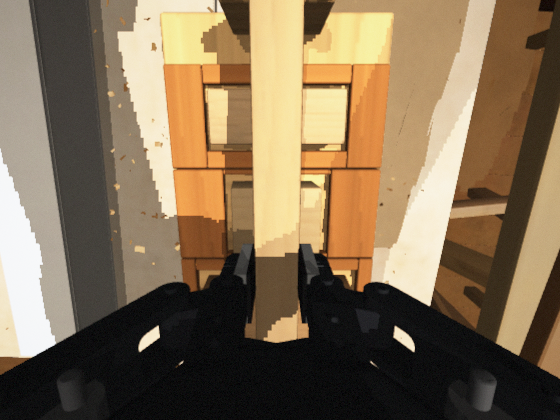

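View pics/k1s.png

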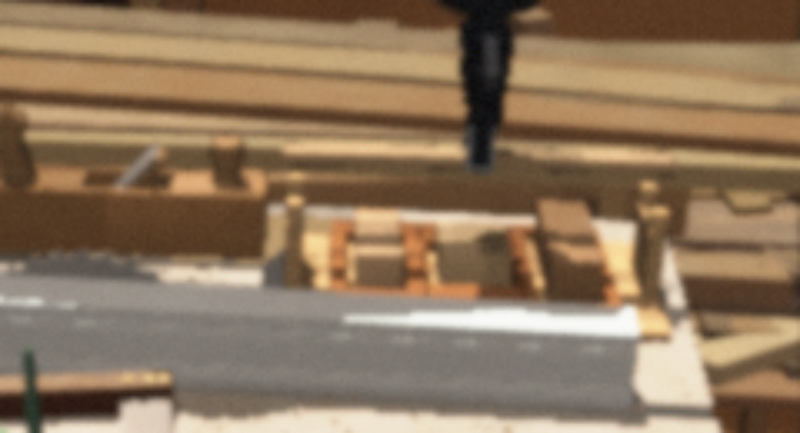

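The keeper sits level in the grip, aligned with the rack and centred over the notches in both views. Lowering.

```bash
python3 - <<'E'
from h import *
x,y=.499,.0468
print(move_l((x,y,.101),feed=.1)); st()
print(move_l((x,y,.0915),feed=.025,until_force=4)); s=st("down"); print("underside",s["position"][2]-.0872+.060)
command_gripper(.036); st("open"); move_l((x,y,.20),feed=.15)
movep((.53,-.12,.30),down(0)); sleep(.2); st()
C=cam("wrist"); p,d=camera("wrist"); cv2.imwrite("pics/f1.png",p[:,:,::-1])
P=cloud(d,C); X,Y,Z=P[...,0],P[...,1],P[...,2]
g=(Y>-.06)&(Y<.15)&(X>.3)&(X<.7)
k=g&(Z>.074)&(Z<.0815)&(abs(Y-.0468-(X-.499)*np.tan(RA))<.016)
print("keeper",np.median(Z[k]),Z[k].std(),*rect(P[k][:,:2]))
for lo in(.33,.61):
    m=g&(X>lo)&(X<lo+.05)&(Z>.0815)&(Z<.09); print("prongs",P[m].mean(0),*rect(P[m][:,:2]))
    q=P[k&(X>lo)&(X<lo+.05)]; print("end z",np.median(q[:,2]),q[:,0].min(),q[:,0].max())
p,d=camera("top"); cv2.imwrite("pics/f1t.png",p[:,:,::-1])
E
```

```text
False
 t 30.3 [0.4989 0.0467 0.1008] gap 0.0208 grip 40 [-0.  -0.7  0.2]
True
down t 30.7 [0.4993 0.0469 0.0926] gap 0.0209 grip 40 [-1.4  0.9  6. ]
underside 0.0654025599682355
open t 31.0 [0.4986 0.0469 0.0919] gap 0.0356 grip 0 [-0.6 -0.6  0.2]
 t 33.2 [ 0.5299 -0.1192  0.2994] gap 0.0360 grip 0 [ 0.4 -0.3 -0. ]
keeper 0.0787955617576214 0.001013210870859323 [0.49901901 0.04634277] 299.7947998046875 22.913393020629883 3.1633105278015137
prongs [0.3610313  0.03900524 0.08325387] [0.36094159 0.03823886] 63.418418884277344 13.646859169006348 -87.23418807983398
end z 0.07865068684301904 0.34888808555689255 0.37998960257477576
prongs [0.6386086  0.02786935 0.08322245] [0.6385614  0.02763168] 13.390252113342285 11.466116905212402 1.2141722440719604
end z 0.07860289450285901 0.6100341954267275 0.6488647123605715
```

View pics/f1.png

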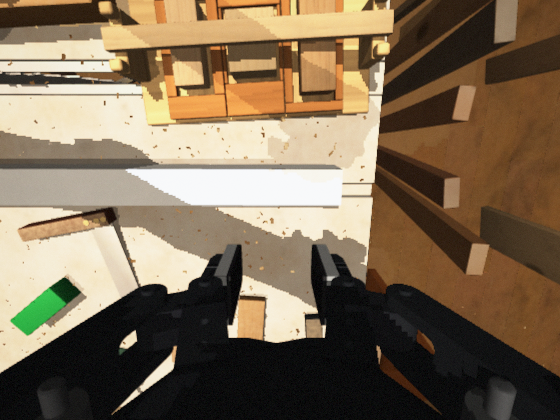

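View pics/f1t.png

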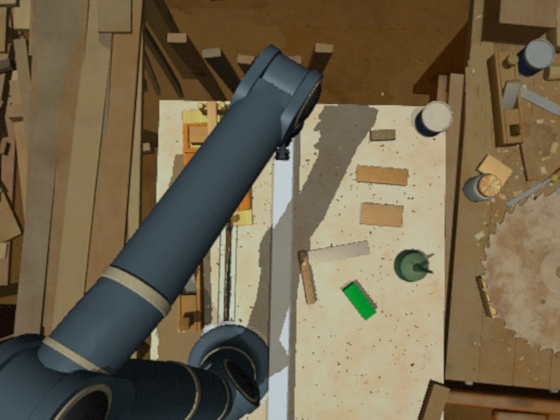

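f1 shows the keeper lying in both notches, from (105,32) to (390,24). It is level at 78.7 mm, at 3.16°, and centred within about 1 mm. The top view shows the flats still at (382,175) and (382,214). Handing in.

```bash
python3 -c "
from rig import *
print(finish_job())"
```

```text
the job is handed in; nothing more can be done
None
```

The job is handed in at about 33 s: all three blocks lie flat in their own recesses, the keeper was laid last and sits in both forks, sticking out about 5 mm at one end and 3 mm at the other, and the two flat offcuts are where they were.

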